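# Put the socket extension bars back in the tool cart's rack

## Robot

A 6-joint arm with a two-finger parallel gripper is mounted at the origin on the work surface. World frame = base frame: x ahead of the robot, y to its left, z up, the work surface at z = 0. Lengths are in m, angles in rad, forces in N, time in s.
With the tool pointing down it reaches from about 0.3 to 0.875 m from the base axis. Payload 6.4 kg.
Tool frame: the origin (TCP) lies at the very end of the fingers, on their centre line; the grasp point (between the pads) lies 19 mm behind it; z points along the fingers, y is the line along which they close (so a half turn about z gives the same grasp; the last joint's range is limited). The gripper opens to 85 mm and grips with 20 to 120 N. Pads are 22 mm wide; open, the fingers measure 114 mm over their backs; the gripper's body (76 mm by 85 mm) begins 54 mm behind the grasp point. The pads swing forward as they close: fully open they stand 13 mm farther back than shut.
Start: joints at [1.087, 0.181, 1.607, -0, 1.354, -0.206], TCP at [0.158, 0.553, 0.193] pointing down, gripper open.
Joint ranges: [-2.99, 2.99], [-0.89, 2.07], [0.3, 2.58], [-1.14, 4.28], [0, 2.63], [-3.12, 3.12]. Speed limits (rad/s): [2.57, 2.57, 3.01, 3.14, 3.14, 3.14].

## Interface

Orientations are given as a unit quaternion [w, x, y, z].
In Python, from bench import ctrl gives the robot as it stands.
- The arm moves only by the tool hand_motion, called after "Call:" by a JSON object that holds its "method" and its "body". Schema: {"type":"object","properties":{"deltas":{"type":"string"},"only":{"type":"string"},"quiet":{"type":"boolean"},"lines":{"type":"string"}},"required":["deltas"],"additionalProperties":false}. deltas is a string of 1 to 10 rows, parted by a bar, with the numbers parted by commas; each row has 7 numbers: dx, dy, dz in units of 50 mm, then a rotation vector rx, ry, rz in units of 0.1 rad, then the opening from 0.0 (shut) to 1.0 (fully open); each row is the pose to reach, as a shift and turn from the pose commanded when the call began, along the tool's axes at that moment; what a row does not reach only later rows make up. A row lasts 1/8 s, in which the tool goes at most 0.0625 m and 0.188 rad, less where a joint would pass 70% of its speed; a pose out of reach is approached as far as the arm can. The fingers move at their own pace and stop on an object; the grip force is fixed at half the most. Time passes only in rows, so rows that do not move let the fingers close. The tool returns the time, the measured TCP pose, the force, the opening and the grip force at its end. only (a regular expression) keeps the lines of the reply that match it, lines (a string "A,B") keeps lines A to B, and quiet returns only ok. Input that does not fit is refused with a message, and nothing moves.
- ctrl.get_obs(): the state, without advancing time (a new reading comes with each control period).
- ctrl.camera(name): name is "side" or "top" or "wrist"; returns the picture (480x640x3 uint8, blue, green, red); there is no depth.
- ctrl.camera_params(name): a dict with "fovy" (degrees; the focal length in pixels is half the picture's height over the tangent of half this angle, whatever the lens; pixels are square), "cx", "cy" (the principal point, pixels), "view" (4x4, takes a point from world to camera coordinates). Camera axes: x right, y up, looking along -z (the intrinsics and any distortion apply to the point x, -y, -z); pixel columns grow to the right and rows downward; lengths in m; the calibration is good to about 2 mm. A picture is of the moment at which its call begins: read the wrist's pose just before it. camera_params takes no time and is no camera call; for the wrist camera it gives the pose at the moment of the call.
- ctrl.hand_in(): hands the job in; it is judged then, once.
The state is a dict: "time_s": time; "q": joint angles; "dq": joint speeds; "joint_efforts": joint torques, N m; "eef_pos": TCP position; "eef_rot": TCP orientation; "wrist_force": force on the tool from outside, world axes, zero at the start; "torque": the same for the moment, N m; "opening": opening from 0.0 (shut) to 1.0 (fully open); "grasp_force": force on a finger pad.
Only numpy, scipy, OpenCV 4.12 (cv2) and the standard library are available. Lean on these libraries where they do the work, as an engineer would, in place of code of your own. Each camera call takes 0.05 s, during which the arm holds its last target. There are 200 camera calls.

## Task

Two steel socket-extension bars have been left standing on the cart top among the sockets. Put each of them away in a free pocket of the extension rack, socket end down as it stands now and dropped right to the bottom, one bar to a pocket, and leave all the other tools as they are.

Things in the scene. Friction and masses are not known exactly. Their poses are not given: they have to be found in the camera images.
- bar_long: a steel socket extension bar standing free on the cart top, 160 mm long, about 0.45 kg: at the bottom a round socket end 30 mm in diameter, 36 mm high, tapering by 46 mm up to a round shaft 20 mm in diameter that reaches 142 mm; on top an 18 mm square drive tang 12.7 mm wide. Origin: centre of its flat underside; z up along the bar.
- bar_short: a steel socket extension bar standing free on the cart top, 130 mm long, about 0.38 kg: at the bottom a round socket end 30 mm in diameter, 36 mm high, tapering by 46 mm up to a round shaft 20 mm in diameter that reaches 112 mm; on top an 18 mm square drive tang 12.7 mm wide. Origin: centre of its flat underside; z up along the bar.
- pocket_a: one of four alike sheet-steel pockets fixed in a row on the rack, 58 mm apart, in changing order: an open-topped square cup, 48 mm outside, 42 mm inside. Origin: centre of its underside, 4 mm above the cart top; inner floor 3 mm and rim 68 mm above the origin. z up, y along the row, x across it, away from the robot. This one is free.
- pocket_b: one of four alike sheet-steel pockets fixed in a row on the rack, 58 mm apart, in changing order: an open-topped square cup, 48 mm outside, 42 mm inside. Origin: centre of its underside, 4 mm above the cart top; inner floor 3 mm and rim 68 mm above the origin. z up, y along the row, x across it, away from the robot. This one is free.
- pocket_c: one of four alike sheet-steel pockets fixed in a row on the rack, 58 mm apart, in changing order: an open-topped square cup, 48 mm outside, 42 mm inside. Origin: centre of its underside, 4 mm above the cart top; inner floor 3 mm and rim 68 mm above the origin. z up, y along the row, x across it, away from the robot. This one holds the stored bar racked_1.
- pocket_d: one of four alike sheet-steel pockets fixed in a row on the rack, 58 mm apart, in changing order: an open-topped square cup, 48 mm outside, 42 mm inside. Origin: centre of its underside, 4 mm above the cart top; inner floor 3 mm and rim 68 mm above the origin. z up, y along the row, x across it, away from the robot. This one holds the stored bar racked_2.
- rack: the extension rack: a red sheet-steel channel 244 mm long and 66 mm wide fixed on the cart top, with a 56 mm high back rail along its far side that the four pockets hook on. Origin: on the cart top under the middle of the row of pockets; y along the row, x away from the robot, z up. Nothing of it stands higher than the pockets' rims, 72 mm above the cart top.
- racked_1: an extension bar 100 mm long already stored, socket end down, in pocket_c; its top stands 107 mm above the cart top. Origin: centre of its underside; z up along it. Leave it alone.
- racked_2: an extension bar 110 mm long already stored, socket end down, in pocket_d; its top stands 117 mm above the cart top. Origin: centre of its underside; z up along it. Leave it alone.
- socket_big: a deep black impact socket standing among the bars, 38 mm in diameter at the foot, 80 mm tall. Origin: centre of its underside. Leave it alone.
- socket_small: a deep black impact socket standing among the bars, 30 mm in diameter, 78 mm tall. Origin: centre of its underside. Leave it alone.
- ratchet: a ratchet handle 260 mm long lying on the cart top between the robot and the rack, at most 32 mm high; handle towards its -x, head towards its +x. Origin: on the cart top below its middle. Leave it alone.
- spanner: a flat combination spanner 185 mm long and 9 mm high lying beyond the sockets. Origin: on the cart top below its middle. Leave it alone.
- screwdriver: a black-handled screwdriver about 200 mm long lying beyond the rack. Leave it alone.
- spray_can: a spray can 58 mm in diameter and 190 mm tall standing at the left beside the sockets. Origin: centre of its underside. Leave it alone.

How it is judged:
At the end, for the whole second after the job is handed in: Each bar stands socket end down in a pocket that was free, one to a pocket: its underside at most 7 mm above the pocket's inner floor and within 15 mm of the pocket's middle along each wall, leaning less than 0.3 rad, at rest (below 0.02 m/s) (((x of bar_long in the frame of pocket_a between -0.015 and 0.015 m and y of bar_long in the frame of pocket_a between -0.015 and 0.015 m and z of bar_long in the frame of pocket_a between -0.003 and 0.01 m and angle between bar_long's own z axis and vertical below 0.3 rad) or (x of bar_long in the frame of pocket_b between -0.015 and 0.015 m and y of bar_long in the frame of pocket_b between -0.015 and 0.015 m and z of bar_long in the frame of pocket_b between -0.003 and 0.01 m and angle between bar_long's own z axis and vertical below 0.3 rad)) and ((x of bar_short in the frame of pocket_a between -0.015 and 0.015 m and y of bar_short in the frame of pocket_a between -0.015 and 0.015 m and z of bar_short in the frame of pocket_a between -0.003 and 0.01 m and angle between bar_short's own z axis and vertical below 0.3 rad) or (x of bar_short in the frame of pocket_b between -0.015 and 0.015 m and y of bar_short in the frame of pocket_b between -0.015 and 0.015 m and z of bar_short in the frame of pocket_b between -0.003 and 0.01 m and angle between bar_short's own z axis and vertical below 0.3 rad)) and linear speed of each of bar_long, bar_short below 0.02 m/s); the robot touches nothing.
It fails at once if another tool on the cart top (a socket, the ratchet, the spanner, the screwdriver, the spray can) is knocked over or pushed more than 30 mm (distance of any of socket_big, socket_small, ratchet, spanner, screwdriver, spray_can from where it was at the start of the episode above 0.03 m or angle between any of socket_big, socket_small, spray_can's own z axis and vertical above 0.6 rad).
It fails at once if a bar already in the rack is pulled up or shifted by more than 20 mm (distance of any of racked_1, racked_2 from where it was at the start of the episode above 0.02 m).
It also fails if it takes over 64 s, if anything falls off the work surface, if the arm or the gripper's body presses on something with over 40 N, if the wrist force passes 120 N, or if a joint passes its speed limit or range.

## Working session

There is one attempt and no reset: what is moved stays moved. The work goes in short steps, Python scripts to look and compute and a tool call to move; the robot and the scene stay as the last step left them, time stands still between calls to the robot, and variables do not carry over. Pictures are saved under pics/ and viewed, at most 10 in all, crops included, and the job is handed in when it is done.

```bash
ls; mkdir -p pics
```

Run:
```python
from bench import ctrl
import cv2
for n in ("top","side"):
    p=ctrl.camera_params(n); print(n,p)
    cv2.imwrite(f"pics/{n}0.png",ctrl.camera(n))
o=ctrl.get_obs(); print(o["time_s"],o["eef_pos"],o["eef_rot"])
```

```text
bench.py
pics
top {'fovy': 47.54134834455987, 'cx': 323.74285391974286, 'cy': 243.58713379987913, 'view': array([[-0.02717837, -0.99912349, -0.03183689,  0.09361073],
       [ 0.99583213, -0.02983518,  0.08618719, -0.55280495],
       [-0.08706151, -0.02936177,  0.99577014, -1.0211759 ],
       [ 0.        ,  0.        ,  0.        ,  1.        ]])}
side {'fovy': 55.5902962974675, 'cx': 324.84844593886294, 'cy': 237.6217623143399, 'view': array([[ 0.71985435, -0.69410925,  0.00469701, -0.33289873],
       [ 0.52240326,  0.54621057,  0.65478916, -0.34099928],
       [-0.45706076, -0.46889909,  0.755797  , -0.65751861],
       [ 0.        ,  0.        ,  0.        ,  1.        ]])}
0.1 [0.15740459 0.55245587 0.19199374] [-2.66977346e-04  1.38450899e-01  9.90368996e-01 -7.27562490e-04]
```

View pics/top0.png

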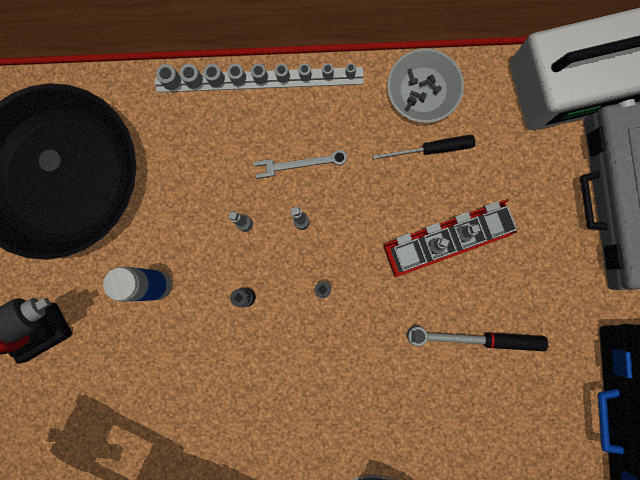

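View pics/side0.png

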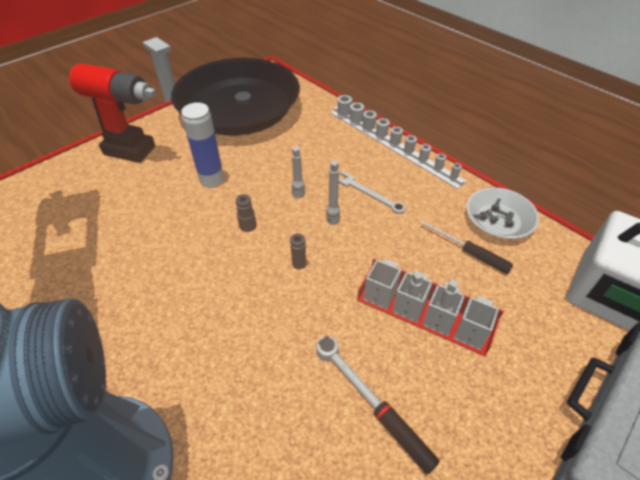

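The top view shows the bars at about (240,221) and (300,218). The sockets are at (242,297) and (322,288), and the free pockets at the row ends, (408,254) and (500,222). The side view suggests the right-hand bar, (333,192), is the long one. I'll zoom in to get exact pixels.

Create h.py:
```python
from bench import ctrl
import numpy as np, cv2
def ray(n,u,v,P=None):
    p=P or ctrl.camera_params(n); V=p["view"]; f=240/np.tan(np.radians(p["fovy"])/2)
    d=V[:3,:3].T@np.array([(u-p["cx"])/f,-(v-p["cy"])/f,-1]); return -V[:3,:3].T@V[:3,3],d
def onz(n,u,v,z,P=None):
    c,d=ray(n,u,v,P); return (c+d*(z-c[2])/d[2])
def proj(n,X,P=None):
    p=P or ctrl.camera_params(n); V=p["view"]; f=240/np.tan(np.radians(p["fovy"])/2)
    c=V[:3,:3]@np.array(X)+V[:3,3]; return np.array([p["cx"]+f*c[0]/-c[2],p["cy"]-f*c[1]/-c[2]])
```

Run:
```python
import cv2,numpy as np
t=cv2.imread("pics/top0.png");s=cv2.imread("pics/side0.png")
R=lambda i,x,y,w,h,k:cv2.resize(i[y:y+h,x:x+w],None,fx=k,fy=k,interpolation=cv2.INTER_CUBIC)
a=np.vstack([R(t,220,195,100,50,4),R(t,380,190,150,90,400/150)])  # 400x200,400x240
b=np.vstack([R(s,270,140,100,110,4)])
h=max(a.shape[0],b.shape[0]);pad=lambda i:cv2.copyMakeBorder(i,0,h-i.shape[0],0,0,0)
cv2.imwrite("pics/z.png",np.hstack([pad(a),pad(b)]))
```

```text
(no output)
```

View pics/z.png

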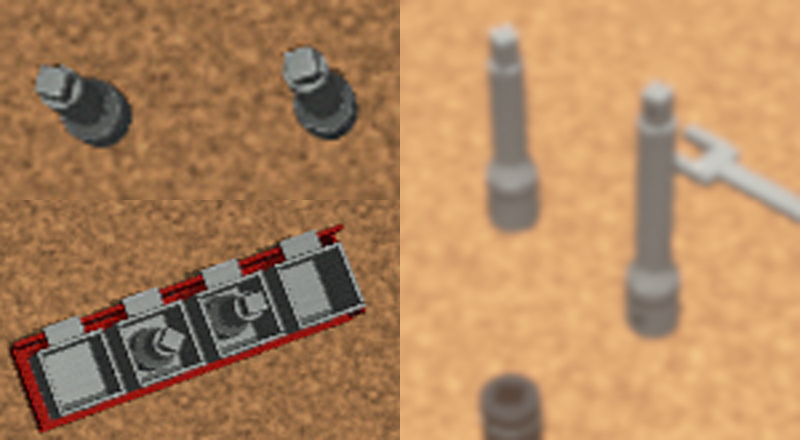

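Run:
```python
from h import *
r=lambda a:np.round(a,4)
S,T=ctrl.camera_params("side"),ctrl.camera_params("top")
for n,t,b,L,s,sb in (("left",(233.9,215),(245,222.5),.13,(396,)*2,0),("right",(295.5,210.5),(301.5,220.7),.16,0,0)):
    for l in (.13,.16): 
        X=onz("top",*t,l,T); print(n,l,r(X),"base",r(onz("top",*b,.036,T)),"side proj top",r(proj("side",X,S)),"bot",r(proj("side",[X[0],X[1],0],S)))
print("side seen: left tip", 270+103/4,140+30/4,"bot",270+113/4,140+220/4,"right tip",270+258/4,140+87/4,"bot",270+252/4,140+328/4)
A=onz("top",410.7,256.4,.072,T);B=onz("top",500,222.2,.072,T)
print(r(A),r(B),np.linalg.norm(A-B),np.degrees(np.arctan2(*(A-B)[[1,0]])))
for X in (A,B): print(r(proj("side",X,S)))
for n,u in (("can",(123,284)),("sb",(242,296)),("ss",(322,288)),): print(n,r(onz("top",*u,.19 if n=="can" else .079,T)))
print("ratchet",[r(onz("top",*u,.02,T)) for u in ((418,337),(546,343))],"spanner",[r(onz("top",*u,.01,T)) for u in ((256,170),(346,158))])
o=ctrl.get_obs();from scipy.spatial.transform import Rotation as R
q=o["eef_rot"];print(r(R.from_quat(q[[1,2,3,0]] if hasattr(q,'shape') else [q[1],q[2],q[3],q[0]]).as_matrix()))
```

```text
left 0.13 [0.6009 0.2301 0.13  ] base [0.5994 0.2273 0.036 ] side proj top [296.0924 148.8161] bot [298.5417 194.4693]
left 0.16 [0.5965 0.2242 0.16  ] base [0.5994 0.2273 0.036 ] side proj top [295.7567 139.1029] bot [298.8243 196.6837]
right 0.13 [0.6053 0.1223 0.13  ] base [0.5995 0.1188 0.036 ] side proj top [334.3294 172.8223] bot [333.1095 218.3307]
right 0.16 [0.6008 0.1199 0.16  ] base [0.5995 0.1188 0.036 ] side proj top [333.8557 162.508 ] bot [332.4074 219.9613]
side seen: left tip 295.75 147.5 bot 298.25 195.0 right tip 334.5 161.75 bot 333.0 222.0
[ 0.523  -0.0814  0.072 ] [ 0.5807 -0.2458  0.072 ] 0.17425422043795186 109.31671327067825
[381.711  274.4748]
[479.6178 313.0499]
can [0.4847 0.4011 0.19  ]
sb [0.4595 0.2272 0.079 ]
ss [0.47   0.0815 0.079 ]
ratchet [array([ 0.3731, -0.0956,  0.02  ]), array([ 0.3561, -0.334 ,  0.02  ])] spanner [array([0.7068, 0.2084, 0.01  ]), array([0.7247, 0.0297, 0.01  ])]
[[-9.617e-01  2.742e-01 -7.000e-04]
 [ 2.742e-01  9.617e-01 -1.400e-03]
 [ 3.000e-04 -1.500e-03 -1.000e+00]]
```

The two views agree: the left bar is short at (0.601, 0.230), and the right bar is long at (0.600, 0.120). The free pockets are at (0.523, -0.081) and (0.581, -0.246), with the row yawed 19.3°. I'll keep one gripper orientation throughout, closing across the row, and move above the long bar first.

Units first: shifts go in units of 50 mm and turns go in units of 0.1 rad. So -0.27 m is -5.4, -0.49 m is -9.8, 0.957 rad is 9.57.

Call:
{"method": "hand_motion", "body": {"deltas": "0,0,-1.2,0,0,0,1 | -1,-0.6,-1.56,0,0,1.5,1 | -2.1,-1.2,-1.56,0,0,3.2,1 | -3.2,-1.76,-1.56,0,0,4.8,1 | -4.3,-2.34,-1.56,0,0,6.4,1 | -5.4,-2.92,-1.56,0,0,8,1 | -6.5,-3.5,-1.56,0,0,9.57,1 | -7.6,-4.1,-1.56,0,0,9.57,1 | -8.7,-4.7,-1.56,0,0,9.57,1 | -9.8,-5.3,-1.56,0,0,9.57,1"}}

```text
time_s: 1.35
eef_pos: [0.5569, 0.1624, 0.2704]
eef_rot: [-0.0, 0.579, 0.815, -0.0]
wrist_force: [1.0, 0.6, 0.4]
opening: 0.998
grasp_force: 0.0
```

Add to h.py:
```python
from scipy.spatial.transform import Rotation as Ro
def to(X,yaw=np.radians(19.3)):
    o=ctrl.get_obs(); q=np.array(o["eef_rot"]); R=Ro.from_quat(q[[1,2,3,0]]).as_matrix()
    y=np.array([np.cos(yaw),np.sin(yaw),0]); z=np.array([0,0,-1.]); G=np.c_[np.cross(y,z),y,z]
    print("t",o["time_s"],"pos",np.round(o["eef_pos"],4),"shift",np.round(R.T@(np.array(X)-o["eef_pos"]),4),"rot",np.round(Ro.from_matrix(R.T@G).as_rotvec(),4),"q",np.round(o["q"],2))
```

```bash
python3 -c "
from h import *;to([.6005,.1195,.27])"
```

```text
t 1.35 pos [0.5569 0.1624 0.2704] shift [-0.0549  0.027   0.0004] rot [-0.0004 -0.0004 -0.0011] q [ 0.08  0.14  1.5   0.    1.5  -0.26]
```

Call:
{"method": "hand_motion", "body": {"deltas": "-1.1,0.54,0,0,0,0,1 | -1.1,0.54,0,0,0,0,1 | -1.1,0.54,1,0,0,0,1 | -1.1,0.54,2,0,0,0,1 | -1.1,0.54,2.8,0,0,0,1 | -1.1,0.54,3.36,0,0,0,1 | -1.1,0.54,3.36,0,0,0,1"}}

```text
time_s: 2.22
eef_pos: [0.5965, 0.1218, 0.0999]
eef_rot: [-0.003, 0.579, 0.816, -0.002]
wrist_force: [0.2, 0.7, -0.3]
opening: 1.005
grasp_force: 0.0
```

```bash
python3 -c "
from h import *;to([.6005,.1195,.101]);cv2.imwrite('pics/w1.png',ctrl.camera('wrist'))"
```

```text
t 2.225 pos [0.5965 0.1218 0.0999] shift [-0.0034  0.003  -0.0011] rot [-0.0059 -0.0023 -0.0001] q [ 0.01  0.35  1.59  0.    1.2  -0.33]
```

View pics/w1.png

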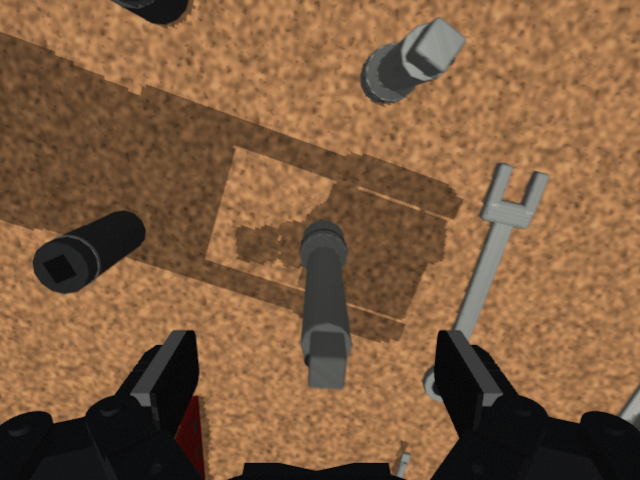

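The wrist view shows the long bar centred between the open fingers: the tang is at (327,367) and the finger midline at about u=316. Closing now, then lifting.

Call:
{"method": "hand_motion", "body": {"deltas": "0,0,0,0,0,0,0 | 0,0,0,0,0,0,0 | 0,0,0,0,0,0,0 | 0,0,0,0,0,0,0 | 0,0,0,0,0,0,0 | 0,0,0,0,0,0,0"}}

```text
time_s: 3.02
eef_pos: [0.6005, 0.1211, 0.1039]
eef_rot: [0.001, 0.579, 0.815, 0.001]
wrist_force: [0.3, 0.2, 6.2]
opening: 0.129
grasp_force: 64.9
```

```bash
python3 -c "
from h import *;to([.5807,-.2458,.27])"
```

```text
t 3.025 pos [0.6005 0.1211 0.1039] shift [-0.34   -0.1393 -0.1661] rot [ 0.0021  0.0006 -0.0009] q [ 0.01  0.35  1.59  0.    1.2  -0.33]
```

Call:
{"method": "hand_motion", "body": {"deltas": "0,0,-0.2,0,0,0,0 | 0,0,-0.6,0,0,0,0 | 0,0,-1.6,0,0,0,0 | 0,0,-2.6,0,0,0,0 | 0,0,-3.3,0,0,0,0 | 0,0,-3.3,0,0,0,0 | 0,0,-3.3,0,0,0,0"}}

```text
time_s: 3.9
eef_pos: [0.5985, 0.121, 0.266]
eef_rot: [-0.001, 0.579, 0.815, -0.001]
wrist_force: [-0.3, 0.4, -4.6]
opening: 0.131
grasp_force: 62.8
```

```bash
python3 -c "
from h import *;to([.5807,-.2458,.27])
a=ctrl.camera('wrist');b=ctrl.camera('side');R=lambda i:cv2.resize(i,(400,300))
cv2.imwrite('pics/w2.png',np.hstack([R(a),R(b[0:300,150:550])]))"
```

```text
t 3.9 pos [0.5985 0.121  0.266 ] shift [-0.3404 -0.1377 -0.0039] rot [-0.0026 -0.0008 -0.0009] q [ 0.01  0.21  1.42 -0.    1.51 -0.33]
```

View pics/w2.png

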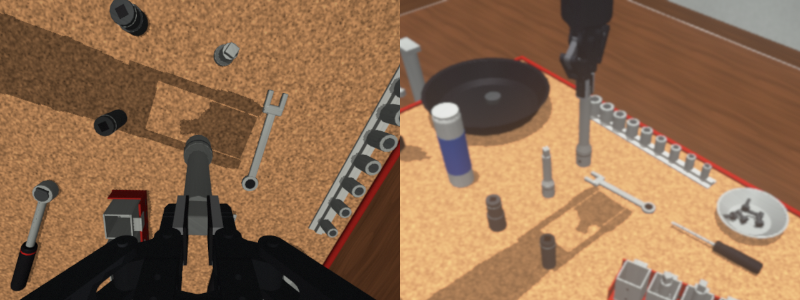

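The long bar hangs upright in the fingers. Carrying it to the far free pocket.

Call:
{"method": "hand_motion", "body": {"deltas": "-0.6,-0.24,-0.08,0,0,0,0 | -1.6,-0.66,-0.08,0,0,0,0 | -2.7,-1.1,-0.08,0,0,0,0 | -3.8,-1.54,-0.08,0,0,0,0 | -4.9,-2,-0.08,0,0,0,0 | -5.8,-2.36,-0.08,0,0,0,0 | -6.5,-2.64,-0.08,0,0,0,0 | -6.8,-2.76,-0.08,0,0,0,0 | -6.8,-2.76,-0.08,0,0,0,0 | -6.8,-2.76,-0.08,0,0,0,0"}}

```text
time_s: 5.25
eef_pos: [0.5814, -0.2438, 0.2712]
eef_rot: [-0.001, 0.578, 0.816, 0.0]
wrist_force: [0.5, -0.1, -4.2]
opening: 0.128
grasp_force: 64.3
```

```bash
python3 -c "
from h import *;to([.5807,-.2458,.27])
cv2.imwrite('pics/w3.png',ctrl.camera('wrist'));cv2.imwrite('pics/t3.png',ctrl.camera('top'));cv2.imwrite('pics/s3.png',ctrl.camera('side'))
print(proj('wrist',[.5807,-.2458,.007]),proj('wrist',[.5807,-.2458,.16]))"
```

```text
t 5.25 pos [ 0.5814 -0.2438  0.2712] shift [-0.0016 -0.0013  0.0012] rot [-0.0003 -0.0016  0.0004] q [-0.59  0.25  1.36  0.    1.53 -0.92]
[315.53048578 193.66644521] [315.07138821 231.65147264]
```

View pics/w3.png

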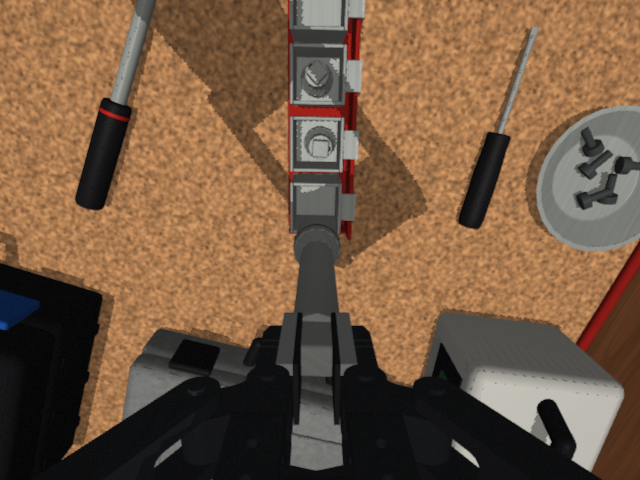

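Run:
```python
from h import *
P=ctrl.camera_params("wrist");o=ctrl.get_obs();p=np.array(o["eef_pos"])
print("rim",proj("wrist",[.5807,-.2458,.072],P))
zb=p[2]+.019-.123
a=np.linspace(0,6.283,60)
for h,r in ((0,.015),(.036,.015),(.046,.01),(.1,.01)):
    Q=np.array([proj("wrist",[p[0]+r*np.cos(t),p[1]+r*np.sin(t),zb+h],P) for t in a]);print(h,Q.min(0).round(),Q.max(0).round())
S=ctrl.camera_params("side");
for h in (0,.036,.1): print("side",proj("side",[p[0],p[1],zb+h],S).round(1))
s=cv2.imread("pics/s3.png");t=cv2.imread("pics/t3.png")
u,v=proj("side",[p[0],p[1],zb+.05],S).astype(int)
T=ctrl.camera_params("top");print("top",proj("top",[p[0],p[1],zb],T));x,y=proj("top",[p[0],p[1],zb],T).astype(int)
a=s[v-60:v+60,u-60:u+60];b=t[y-60:y+60,x-60:x+60];print(u-60,v-60,x-60,y-60)
cv2.imwrite("pics/c3.png",cv2.resize(np.hstack([a,b]),(800,400),interpolation=cv2.INTER_CUBIC))
```

```text
rim [315.37750192 206.32409506]
0 [296. 212.] [338. 253.]
0.036 [294. 225.] [341. 270.]
0.046 [301. 238.] [334. 269.]
0.1 [297. 269.] [338. 307.]
side [495.7 278. ]
side [502.9 263.3]
side [517.3 233.8]
top [515.73208602 214.3373113 ]
445 197 455 154
```

View pics/c3.png

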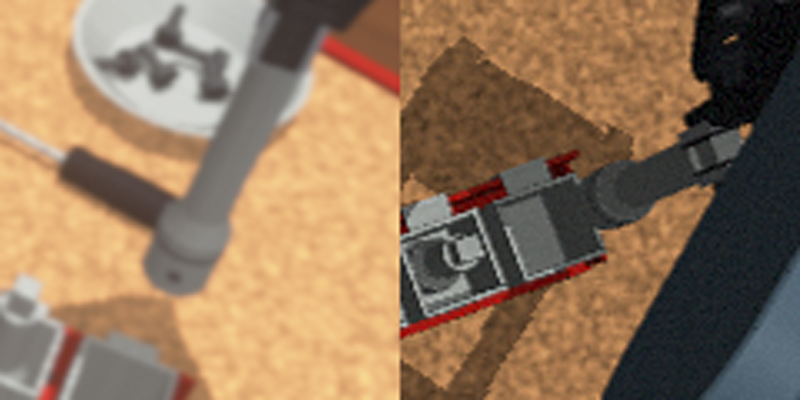

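The wrist and top views show the bar's foot about 8 mm toward −row relative to the tool axis, a slight swing of roughly 4°. I'll compensate by +7 mm along tool x, go partway down, and check.

Call:
{"method": "hand_motion", "body": {"deltas": "0.14,-0.02,0,0,0,0,0 | 0.14,-0.02,0.6,0,0,0,0 | 0.14,-0.02,1.3,0,0,0,0 | 0.14,-0.02,1.6,0,0,0,0 | 0.14,-0.02,1.6,0,0,0,0 | 0.14,-0.02,1.6,0,0,0,0"}}

```text
time_s: 6.15
eef_pos: [0.579, -0.2396, 0.1936]
eef_rot: [0.001, 0.579, 0.815, 0.0]
wrist_force: [0.4, -0.8, -3.8]
opening: 0.13
grasp_force: 64.3
```

Run:
```python
from h import *
to([.5807,-.2458,.113])
w=ctrl.camera("wrist");s=ctrl.camera("side");t=ctrl.camera("top")
p=np.array([.5807,-.2458,.09]);u,v=proj("side",p).astype(int);x,y=proj("top",p).astype(int);print(u,v,x,y)
q=lambda i,x,y,r:cv2.resize(i[y-r:y+r,x-r:x+r],(266,266),interpolation=cv2.INTER_CUBIC)
cv2.imwrite("pics/c4.png",cv2.resize(np.hstack([q(w,320,220,100),q(s,u,v-10,45),q(t,x,y,45)]),None,fx=1,fy=1))
```

```text
t 6.15 pos [ 0.579  -0.2396  0.1936] shift [-0.0062 -0.0006  0.0806] rot [ 0.0017  0.0022 -0.0007] q [-0.58  0.29  1.47 -0.    1.38 -0.92]
482 307 502 220
```

View pics/c4.png

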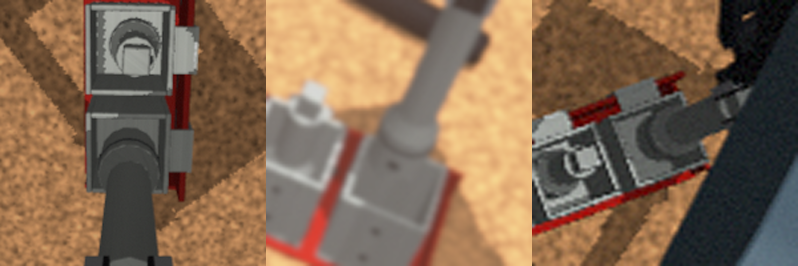

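Run:
```python
from h import *
w=ctrl.camera("wrist");s=ctrl.camera("side");t=ctrl.camera("top")
C=np.array([.5807,-.2458]);y=np.radians(19.3);X=np.array([np.cos(y),np.sin(y)]);Y=np.array([-np.sin(y),np.cos(y)])
a=np.linspace(0,6.283,80);zb=.0896
def draw(im,n,k):
    P=ctrl.camera_params(n)
    pl=lambda pts:np.array([proj(n,p,P) for p in pts])
    c=proj(n,[*C,.08],P); o=c-k; 
    big=cv2.resize(im[int(o[1]):int(o[1])+2*k,int(o[0]):int(o[0])+2*k],(400,400),interpolation=cv2.INTER_CUBIC)
    f=lambda q:np.int32((q-np.int32(o))*200/k)
    for h,col in ((zb,(0,255,0)),(zb+.036,(255,255,0))):
        cv2.polylines(big,[f(pl([[*(C+.015*np.array([np.cos(i),np.sin(i)])),h] for i in a]))],1,col)
    cv2.polylines(big,[f(pl([[*(C+.024*i*X+.024*j*Y),.072] for i,j in ((1,1),(1,-1),(-1,-1),(-1,1))]))],1,(0,0,255))
    return big
cv2.imwrite("pics/c5.png",np.hstack([draw(w,"wrist",80),draw(t,"top",35)]))
```

```text
(no output)
```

View pics/c5.png

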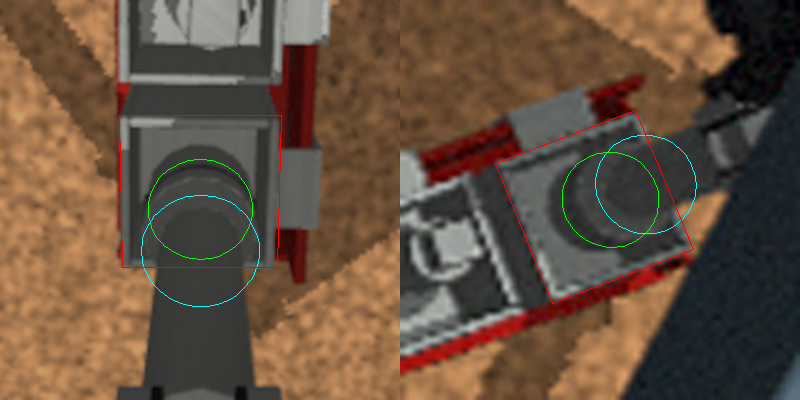

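Overlay: the rim outline matches, and the bar's foot sits about 4 mm too far along +row in both views. Shift back 4 mm, then lower and release.

Call:
{"method": "hand_motion", "body": {"deltas": "-0.084,0,0,0,0,0,0 | -0.084,0,0.2,0,0,0,0 | -0.084,0,0.5,0,0,0,0 | -0.084,0,0.9,0,0,0,0 | -0.084,0,1.3,0,0,0,0 | -0.084,0,1.54,0,0,0,0 | -0.084,0,1.6,0,0,0,0 | -0.084,0,1.6,0,0,0,0"}}

```text
time_s: 7.45
eef_pos: [0.5797, -0.2433, 0.112]
eef_rot: [0.0, 0.579, 0.815, 0.0]
wrist_force: [-0.6, 0.7, -4.6]
opening: 0.13
grasp_force: 64.3
```

```bash
python3 -c "
from h import *;to([.5807,-.2458,.113])"
```

```text
t 7.45 pos [ 0.5797 -0.2433  0.112 ] shift [-0.0027  0.0001 -0.001 ] rot [ 0.0003  0.0004 -0.0008] q [-0.59  0.38  1.53 -0.    1.23 -0.92]
```

Scaled: -0.16 m is -3.2, -0.13 m is -2.6.

Call:
{"method": "hand_motion", "body": {"deltas": "0,0,0,0,0,0,0.3 | 0,0,0,0,0,0,0.6 | 0,0,0,0,0,0,1 | 0,0,0,0,0,0,1 | 0,0,0,0,0,0,1 | 0,0,-0.4,0,0,0,1 | 0,0,-1.4,0,0,0,1 | 0,0,-2.6,0,0,0,1 | 0,0,-3.2,0,0,0,1 | 0,0,-3.2,0,0,0,1"}}

```text
time_s: 8.7
eef_pos: [0.5812, -0.2442, 0.2772]
eef_rot: [0.004, 0.579, 0.815, 0.0]
wrist_force: [0.1, 0.2, -0.4]
opening: 1.001
grasp_force: 0.0
```

Run:
```python
from h import *
w=ctrl.camera("wrist");t=ctrl.camera("top");s=ctrl.camera("side")
u,v=proj("side",[.5807,-.2458,.1]).astype(int);x,y=proj("top",[.5807,-.2458,.1]).astype(int)
q=lambda i,x,y,r:cv2.resize(i[y-r:y+r,x-r:x+r],(400,400),interpolation=cv2.INTER_CUBIC)
cv2.imwrite("pics/c6.png",np.hstack([q(s,u,v,60),q(w,320,240,150)]))
to([.6009,.2301,.27])
print(proj("side",[.5807,-.2458,.167])-(u-60,v-60),proj("side",[.5807,-.2458,.149])-(u-60,v-60))
```

```text
t 8.85 pos [ 0.5789 -0.2427  0.2707] shift [0.4391 0.1767 0.0012] rot [-0.0011 -0.0015 -0.0009] q [-0.59  0.25  1.37  0.    1.52 -0.92]
[72.23144012 36.41134853] [68.82161791 43.31382566]
```

View pics/c6.png

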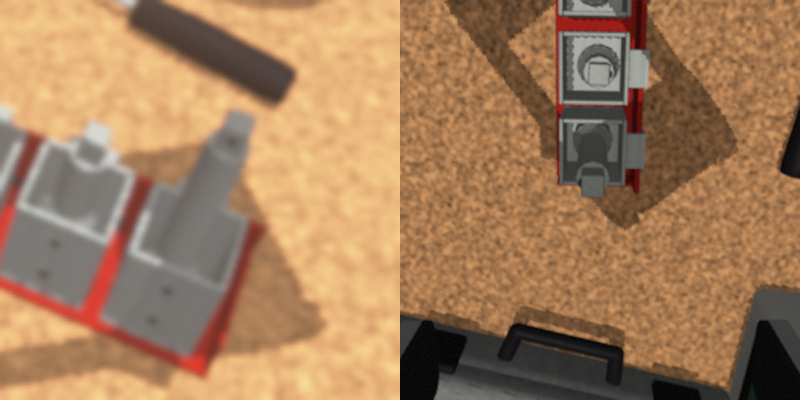

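The long bar stands in its pocket: the tip is seen at crop (238,116), predicted (240,121). Next, the short bar.

Call:
{"method": "hand_motion", "body": {"deltas": "1,0.4,0,0,0,0,1 | 2.1,0.84,0,0,0,0,1 | 3.2,1.28,0,0,0,0,1 | 4.3,1.72,0,0,0,0,1 | 5.4,2.18,0,0,0,0,1 | 6.5,2.62,0,0,0,0,1 | 7.6,3.06,0,0,0,0,1 | 8.4,3.38,0,0,0,0,1 | 8.78,3.54,0,0,0,0,1 | 8.78,3.54,0,0,0,0,1"}}

```text
time_s: 10.1
eef_pos: [0.6012, 0.2302, 0.2703]
eef_rot: [-0.001, 0.578, 0.816, -0.001]
wrist_force: [-0.4, -0.3, 0.3]
opening: 1.001
grasp_force: 0.0
```

Call:
{"method": "hand_motion", "body": {"deltas": "0,0,0,0,0,0,1 | 0,0,1,0,0,0,1 | 0,0,2,0,0,0,1 | 0,0,2.6,0,0,0,1 | 0,0,2.6,0,0,0,1 | 0,0,2.6,0,0,0,1"}}

```text
time_s: 10.85
eef_pos: [0.6032, 0.2288, 0.1436]
eef_rot: [0.001, 0.579, 0.815, 0.001]
wrist_force: [0.5, -1.3, -0.5]
opening: 0.999
grasp_force: 0.0
```

```bash
python3 -c "
from h import *;to([.6009,.2301,.076])"
```

```text
t 10.85 pos [0.6032 0.2288 0.1436] shift [ 0.002  -0.0019  0.0676] rot [ 0.0024  0.0005 -0.0023] q [ 0.18  0.38  1.47 -0.    1.3  -0.16]
```

Scaled: 0.064 m is 1.28, 0.04 m is 0.8.

Call:
{"method": "hand_motion", "body": {"deltas": "0,0,0.8,0,0,0,1 | 0,0,1.28,0,0,0,1 | 0,0,1.28,0,0,0,1 | 0,0,1.28,0,0,0,1 | 0,0,1.28,0,0,0,0 | 0,0,1.28,0,0,0,0 | 0,0,1.28,0,0,0,0 | 0,0,1.28,0,0,0,0 | 0,0,1.28,0,0,0,0 | 0,0,1.28,0,0,0,0"}}

```text
time_s: 12.1
eef_pos: [0.6022, 0.2298, 0.0782]
eef_rot: [0.0, 0.579, 0.815, 0.0]
wrist_force: [-0.9, 0.6, 3.1]
opening: 0.154
grasp_force: 58.6
```

Call:
{"method": "hand_motion", "body": {"deltas": "0,0,0,0,0,0,0 | 0,0,-0.6,0,0,0,0 | 0,0,-1.6,0,0,0,0 | 0,0,-2.6,0,0,0,0 | 0,0,-3.3,0,0,0,0 | 0,0,-3.3,0,0,0,0 | 0,0,-3.3,0,0,0,0"}}

```text
time_s: 12.98
eef_pos: [0.6004, 0.2294, 0.2396]
eef_rot: [-0.002, 0.579, 0.815, -0.002]
wrist_force: [-0.3, 0.3, -4.7]
opening: 0.151
grasp_force: 58.8
```

```bash
python3 -c "
from h import *;to([.523,-.0814,.24])"
```

```text
t 12.975 pos [0.6004 0.2294 0.2396] shift [-0.2679 -0.1755  0.0003] rot [-0.0045 -0.0006 -0.0009] q [ 0.18  0.3   1.37 -0.    1.48 -0.16]
```

I've used up the picture views, so I'll measure the foot offset numerically from the wrist image, using gray metal against saturated cork.

Run:
```python
from h import *
w=ctrl.camera("wrist");P=ctrl.camera_params("wrist");o=ctrl.get_obs();p=np.array(o["eef_pos"])
S=cv2.cvtColor(w,cv2.COLOR_BGR2HSV)[...,1];m=(cv2.medianBlur(S,5)<70).astype(np.uint8)
a=np.linspace(0,6.283,80);zb=p[2]+.019-.0972
y=np.radians(19.3);Y=np.array([-np.sin(y),np.cos(y)])
for d in (0,-.004,-.008):
  for h in (0,.036):
    c=p[:2]+d*Y;Q=np.array([proj("wrist",[c[0]+.015*np.cos(t),c[1]+.015*np.sin(t),zb+h],P) for t in a]);print(d,h,Q.min(0).round(1),Q.max(0).round(1))
n,l,st,ce=cv2.connectedComponentsWithStats(m)
for i in range(1,n):
    if st[i,4]>300: print(st[i],ce[i].round())
for v in range(190,330,6):
    k=np.flatnonzero(m[v,260:380]);print(v,(k.min()+260,k.max()+260) if len(k) else None,end="; ")
```

```text
0 0 [295.1 221.2] [340.7 264.9]
0 0.036 [291.6 236.9] [343.8 286.1]
-0.004 0 [295.2 227.2] [340.6 270.5]
-0.004 0.036 [291.7 243.7] [343.7 292.4]
-0.008 0 [295.2 233.2] [340.5 276. ]
-0.008 0.036 [291.9 250.4] [343.6 298.6]
[ 509    0  131   29 2981] [586.  12.]
[ 133  127   67   45 2375] [166. 149.]
[    8   138   632   342 64383] [359. 384.]
[ 113  273   58   57 1784] [142. 301.]
190 None; 196 None; 202 None; 208 None; 214 None; 220 (np.int64(310), np.int64(324)); 226 (np.int64(300), np.int64(333)); 232 (np.int64(296), np.int64(336)); 238 (np.int64(294), np.int64(338)); 244 (np.int64(293), np.int64(339)); 250 (np.int64(291), np.int64(341)); 256 (np.int64(291), np.int64(341)); 262 (np.int64(292), np.int64(340)); 268 (np.int64(295), np.int64(338)); 274 (np.int64(297), np.int64(334)); 280 (np.int64(297), np.int64(335)); 286 (np.int64(296), np.int64(336)); 292 (np.int64(295), np.int64(336)); 298 (np.int64(295), np.int64(337)); 304 (np.int64(294), np.int64(338)); 310 (np.int64(293), np.int64(339)); 316 (np.int64(281), np.int64(351)); 322 (np.int64(280), np.int64(379)); 328 (np.int64(266), np.int64(379));
```

The short bar hangs upright and its foot is within 2 mm of the tool axis. Carry it to the near pocket and lower it partway.

Call:
{"method": "hand_motion", "body": {"deltas": "-0.6,-0.4,0,0,0,0,0 | -1.5,-0.98,0,0,0,0,0 | -2.5,-1.64,0,0,0,0,0 | -3.5,-2.3,0,0,0,0,0 | -4.4,-2.88,0,0,0,0,0 | -5.1,-3.34,0,0,0,0,0 | -5.37,-3.52,0,0,0,0,0 | -5.37,-3.52,0,0,0,0,0 | -5.37,-3.52,0,0,0,0,0"}}

```text
time_s: 14.15
eef_pos: [0.5242, -0.0805, 0.242]
eef_rot: [-0.001, 0.579, 0.816, 0.0]
wrist_force: [0.9, 1.0, -3.8]
opening: 0.15
grasp_force: 58.9
```

Call:
{"method": "hand_motion", "body": {"deltas": "0,0,0.6,0,0,0,0 | 0,0,1.3,0,0,0,0 | 0,0,1.3,0,0,0,0 | 0,0,1.3,0,0,0,0"}}

```text
time_s: 14.65
eef_pos: [0.5251, -0.0812, 0.179]
eef_rot: [0.001, 0.578, 0.816, 0.0]
wrist_force: [0.3, -0.2, -2.8]
opening: 0.15
grasp_force: 59.0
```

```bash
python3 -c "
from h import *;to([.523,-.0814,.088]);to([.523,-.0814,.088])
w=ctrl.camera('wrist');cv2.imwrite('pics/w7.png',w)
y=np.radians(19.3);X=np.array([np.cos(y),np.sin(y)]);Y=np.array([-np.sin(y),np.cos(y)])
for i,j in ((1,1),(1,-1),(-1,-1),(-1,1)): print(proj('wrist',[*(np.array([.523,-.0814])+.024*i*X+.024*j*Y),.072]).round(1))
g=cv2.cvtColor(w,cv2.COLOR_BGR2GRAY);
for v in range(165,260,5): print(v,' '.join(str(x) for x in g[v,270:370:4]))
"
```

```text
t 14.65 pos [ 0.5251 -0.0812  0.179 ] shift [ 0.0006 -0.0022  0.091 ] rot [0.0012 0.0008 0.0006] q [-0.38  0.1   1.73  0.    1.31 -0.71]
t 14.65 pos [ 0.5251 -0.0812  0.179 ] shift [ 0.0006 -0.0022  0.091 ] rot [0.0012 0.0008 0.0006] q [-0.38  0.1   1.73  0.    1.31 -0.71]
[347.7 196.8]
[346.  260.9]
[281.3 260.9]
[279.6 196.7]
165 147 125 123 126 143 119 119 135 134 146 124 129 148 135 108 130 124 107 151 101 110 105 82 91 93
170 113 116 128 148 135 106 109 115 108 126 123 109 132 108 126 121 121 150 124 142 120 79 86 83 91
175 128 116 118 120 25 25 25 25 24 24 24 26 24 23 24 24 26 26 26 23 25 23 23 50 64
180 122 120 104 136 61 61 59 60 59 59 59 59 60 60 59 58 60 59 61 42 40 41 40 24 54
185 133 80 134 126 70 84 93 77 76 78 67 75 67 71 69 57 57 56 59 52 42 42 18 25 38
190 143 135 134 112 71 59 6
[... 438 characters left out ...]
00 100 99 101 101 100 99 73 51 94 90 94 92 90
220 78 78 73 70 140 51 87 101 100 99 95 78 90 93 101 100 100 99 66 53 93 93 98 95 95
225 76 87 91 91 89 52 87 100 69 59 58 59 59 57 58 77 100 98 59 54 92 95 98 96 94
230 94 93 73 77 92 51 86 56 58 58 39 38 34 43 56 56 62 97 56 51 91 94 98 95 95
235 120 89 83 86 90 51 64 54 57 60 66 85 71 64 58 46 54 82 51 51 91 95 97 96 96
240 112 115 83 76 89 50 41 59 76 68 69 71 68 71 69 72 56 53 51 52 87 95 99 96 95
245 125 137 138 102 91 51 63 70 71 70 68 69 71 70 69 70 69 53 56 55 88 97 99 95 96
250 139 113 137 135 88 48 68 70 71 66 61 59 58 62 67 70 68 67 57 60 76 28 21 41 83
255 126 122 124 139 91 57 66 71 58 56 57 58 59 58 54 60 68 67 55 65 74 25 21 38 92
```

```bash
python3 -c "
from h import *
p=ctrl.get_obs()['eef_pos'];a=np.linspace(0,6.283,90);P=ctrl.camera_params('wrist')
for c in ((.523,-.0814),p[:2]): Q=np.array([proj('wrist',[c[0]+.015*np.cos(t),c[1]+.015*np.sin(t),p[2]+.019-.0972],P) for t in a]);print(Q.min(0),Q.max(0))
"
```

```text
[290.57621339 219.36417612] [336.33835006 263.10408214]
[294.09740015 220.96672493] [339.80160037 264.59786298]
```

The foot is within 2 mm of the pocket centre. Lower and check the force.

Call:
{"method": "hand_motion", "body": {"deltas": "-0.02,0,0.2,0,0,0,0 | -0.02,0,0.5,0,0,0,0 | -0.02,0,0.9,0,0,0,0 | -0.02,0,1.3,0,0,0,0 | -0.02,0,1.6,0,0,0,0 | -0.02,0,1.74,0,0,0,0 | -0.02,0,1.74,0,0,0,0 | -0.02,0,1.74,0,0,0,0"}}

```text
time_s: 15.7
eef_pos: [0.5252, -0.083, 0.0915]
eef_rot: [0.001, 0.579, 0.815, 0.0]
wrist_force: [-0.0, 0.2, -2.7]
opening: 0.151
grasp_force: 59.0
```

Scaled: 0.003 m is 0.06.

Call:
{"method": "hand_motion", "body": {"deltas": "0,0,0.06,0,0,0,0 | 0,0,0.06,0,0,0,0 | 0,0,0.06,0,0,0,0.3 | 0,0,0.06,0,0,0,0.6 | 0,0,0.06,0,0,0,1 | 0,0,0.06,0,0,0,1 | 0,0,0.06,0,0,0,1 | 0,0,0.06,0,0,0,1"}}

```text
time_s: 16.7
eef_pos: [0.5245, -0.0827, 0.0878]
eef_rot: [-0.0, 0.579, 0.815, -0.0]
wrist_force: [0.1, -0.4, -0.4]
opening: 1.0
grasp_force: 0.0
```

Call:
{"method": "hand_motion", "body": {"deltas": "0,0,-0.4,0,0,0,1 | 0,0,-1.4,0,0,0,1 | 0,0,-2.6,0,0,0,1 | 0,0,-3.2,0,0,0,1 | 1.2,0.4,-3.2,0,0,0,1 | 2.4,0.8,-3.2,0,0,0,1 | 3.6,1.2,-3.2,0,0,0,1 | 4,1.4,-3.2,0,0,0,1 | 4,1.4,-3.2,0,0,0,1 | 4,1.4,-3.2,0,0,0,1"}}

```text
time_s: 17.95
eef_pos: [0.5246, 0.1284, 0.2476]
eef_rot: [0.0, 0.579, 0.815, -0.0]
wrist_force: [-0.4, -0.5, 0.2]
opening: 0.995
grasp_force: 0.0
```

Run:
```python
from h import *
for n in ("side","top"):
    im=ctrl.camera(n);S=cv2.cvtColor(im,cv2.COLOR_BGR2HSV)[...,1]
    cv2.imwrite(f"pics/{n}9.png",im)
    b=cv2.imread(f"pics/{n}0.png");d=(cv2.absdiff(im,b).max(2)>45).astype(np.uint8)
    k,l,st,ce=cv2.connectedComponentsWithStats(cv2.morphologyEx(d,cv2.MORPH_OPEN,np.ones((2,2))))
    print(n,[(tuple(map(int,s)),c.round().tolist()) for s,c in zip(st[1:],ce[1:]) if s[4]>25])
    for C,L in (((.5807,-.2458),.16),((.523,-.0814),.13)): print("expect tip",proj(n,[*C,L+.007]).round(1),"shaft",proj(n,[*C,.08]).round(1))
```

```text
side [((266, 0, 60, 103, 4112), [298.0, 41.0]), ((278, 117, 11, 13, 96), [284.0, 124.0]), ((292, 148, 14, 51, 518), [298.0, 176.0]), ((328, 162, 13, 60, 580), [334.0, 193.0]), ((12, 191, 95, 205, 10816), [65.0, 293.0]), ((99, 203, 256, 200, 13350), [202.0, 313.0]), ((380, 249, 11, 14, 109), [386.0, 256.0]), ((480, 277, 21, 30, 351), [491.0, 292.0]), ((0, 295, 11, 16, 83), [4.0, 303.0]), ((0, 337, 14, 41, 232), [7.0, 361.0]), ((21, 383, 7, 5, 30), [24.0, 385.0]), ((0, 387, 13, 6, 39), [7.0, 390.0]), ((25, 394, 6, 5, 27), [27.0, 396.0]), ((140, 406, 50, 74, 1681), [172.0, 435.0]), ((0, 468, 24, 12, 88), [12.0, 474.0])]
expect tip [496.2 279.4] shaft [480.9 310.4]
expect tip [385.6 251.2] shaft [382.2 271.8]
top [((48, 166, 293, 314, 44713), [224.0, 337.0]), ((511, 212, 10, 9, 70), [515.0, 216.0]), ((
[... 285 characters left out ...]
 ((279, 317, 8, 8, 39), [282.0, 320.0]), ((286, 335, 5, 9, 30), [288.0, 338.0]), ((325, 339, 8, 14, 50), [329.0, 345.0]), ((280, 343, 8, 9, 33), [283.0, 348.0]), ((281, 356, 7, 6, 29), [284.0, 358.0]), ((277, 364, 10, 6, 37), [281.0, 367.0]), ((276, 374, 9, 13, 63), [279.0, 379.0]), ((328, 376, 10, 5, 34), [333.0, 378.0]), ((333, 386, 5, 11, 33), [336.0, 391.0]), ((331, 409, 7, 9, 36), [333.0, 413.0]), ((334, 435, 7, 5, 26), [337.0, 437.0]), ((335, 461, 14, 11, 57), [341.0, 466.0]), ((360, 461, 53, 19, 571), [383.0, 472.0]), ((320, 469, 9, 9, 31), [324.0, 473.0]), ((341, 470, 7, 8, 34), [344.0, 473.0])]
expect tip [516.7 215. ] shaft [501.3 221.6]
expect tip [415.6 254. ] shaft [411.3 256.1]
```

Both tips are within about 2 px of where they should be in the side view, and the robot is clear. Handing in.

```bash
python3 -c "
from bench import ctrl
print(ctrl.hand_in())"
```

```text
the job is handed in; nothing more can be done
None
```

I put both bars in the two free pockets, socket end down, and handed the job in after about 18 s of robot time; the cameras show the tips where seated bars should be, but no verdict came back.

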